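Sweep spent bottle caps into the sweep tray

TASK

With the fingertips, sweep the three loose bottle caps along the worktop into the open-fronted steel sweep tray, until each lies completely inside it past its mouth. Push them only: do not lift or carry a cap. Leave the standing vials and everything else on the worktop where they are, and move away from everything when done.

Things in the scene. Friction and masses are not known exactly. Their poses are not given: they have to be found in the camera images.
- sweep_tray: low steel tray fixed to the worktop; floor flush with it, no lip at the open front. Inside: y -80 to 80 mm; x from the mouth at -55 mm to the back wall at +55 mm. Walls 3 mm thick, 26 mm high (sides 16 mm high for the first 30 mm from the mouth); a tab sticks out 33 mm behind. Origin: centre of the floor, z up; x points from the mouth into the tray, within 0.3 rad of world +y (the robot's left)
- cap_1: loose crimp cap off an infusion bottle lying flat on the worktop: a disc 32 mm in diameter and 11 mm high, bare aluminium skirt with a black top, about 15 g, slides when pushed; origin at the centre of its underside, z up, yaw meaningless. The three caps are alike
- cap_2: loose crimp cap off an infusion bottle lying flat on the worktop: a disc 32 mm in diameter and 11 mm high, bare aluminium skirt with a black top, about 15 g, slides when pushed; origin at the centre of its underside, z up, yaw meaningless. The three caps are alike
- cap_3: loose crimp cap off an infusion bottle lying flat on the worktop: a disc 32 mm in diameter and 11 mm high, bare aluminium skirt with a black top, about 15 g, slides when pushed; origin at the centre of its underside, z up, yaw meaningless. The three caps are alike
- vial_a: standing glass vial, 23 mm in diameter, 50 mm high, loose and light, easily knocked over, among the caps; not to be moved; origin at the centre of its underside. Each of the two may stand anywhere among the caps. Red-capped
- vial_b: standing glass vial, 23 mm in diameter, 50 mm high, loose and light, easily knocked over, among the caps; not to be moved; origin at the centre of its underside. Each of the two may stand anywhere among the caps. Blue-capped
- tape_roll: roll of surgical tape lying flat, 59 mm across, 25 mm high, on the robot's side of the caps; bystander; origin at the centre of its underside
- long_carton: small carton standing on the robot's side of the caps, 30 x 72 x 40 mm (x, y, z), length along its y; bystander; origin at the centre of its underside
- small_carton: small carton beyond the caps, 60 x 34 x 20 mm (x, y, z); bystander; origin at the centre of its underside
- timer: round dial timer beyond the caps, 62 x 62 x 36 mm; bystander; origin at the centre of its underside

How it is judged:
By the outcome, as a careful person would: the job done as asked, in the order asked, and still so for the second after the job is handed in, with the robot touching nothing.
It also fails if it takes over 72 s, if anything falls off the work surface, if the arm or the gripper's body presses on something with over 40 N, if the wrist force passes 120 N, or if a joint passes its speed limit or range.

ROBOT

A 6-joint arm with a two-finger parallel gripper is mounted at the origin on a cart in front of the work surface, level with it; the furniture and walls round the work are solid. World frame = base frame: x ahead of the robot, y to its left, z up, the work surface at z = 0. Lengths are in m, angles in rad, forces in N, time in s.
With the tool pointing down it reaches from about 0.325 to 0.85 m from the base axis. Payload 15.5 kg.
Tool frame: the origin (TCP) lies at the centre of the arm's flange, where the gripper is bolted on; the fingertips stand 191 mm ahead of it and the grasp point (between the pads) lies 172 mm ahead of it (ctrl.nose_length is the distance from the TCP to the fingertips, in m); z points along the fingers, y is the line along which they close (so a half turn about z gives the same grasp; the last joint's range is limited). The gripper opens to 91 mm and grips with 3 to 60 N. Pads are 32 mm wide; open, the fingers measure 118 mm over their backs; the gripper's body (76 mm by 178 mm) begins 60 mm behind the grasp point.
Start: joints at [1.252, 0.494, 1.345, -0, 1.302, -0.096], TCP at [0.138, 0.61, 0.405] pointing down, gripper open.
Joint ranges: [-2.91, 2.91], [-0.82, 2.16], [0.22, 2.67], [-1.22, 4.37], [0.12, 2.79], [-3.08, 3.08]. Speed limits (rad/s): [1.89, 1.89, 2.57, 3.01, 3.01, 3.01].

INTERFACE

Orientations are given as a rotation vector (axis times angle).
In Python, from plant import ctrl, get_image, finish_job gives the robot as it stands (ctrl), with the cameras as plain functions and the job as plain functions.
- The arm moves only by the tool drive_effector, called after "Emit:" as name(argument=value, ...), one argument or row to a line, values as JSON. Schema: {"type":"object","properties":{"motion":{"type":"array","items":{"type":"array","prefixItems":[{"type":"array","items":{"type":"number"},"minItems":3,"maxItems":3},{"type":"number"}],"minItems":2,"maxItems":2},"minItems":1,"maxItems":8},"aperture":{"type":"number"},"grip_force":{"type":"number"},"only":{"type":"string"},"quiet":{"type":"boolean"},"lines":{"type":"string"}},"required":["motion"],"additionalProperties":false}. motion is a list of rows, 1 to 8 of them, each written [[dx, dy, dz], turn]: dx, dy, dz in shares of the most that a row can go, 1 being 50 mm, then a turn about the tool's z in units of 0.2 rad; each row shifts and turns the commanded pose from where the row before left it, along the tool's axes as they then stand; what a row does not reach is not made up. A row lasts 1/10 s, in which the tool goes at most 0.05 m and 0.15 rad, less where a joint would pass 70% of its speed; a pose out of reach is approached as far as the arm can. aperture is the finger opening in m, set as the call begins (left out keeps the last). The fingers move at their own pace and stop on an object; grip_force is the grip in N (left out, the last holds). Time passes only in rows, so rows that do not move let the fingers close. The tool returns the time, the measured TCP pose, the force, the opening and the grip force at its end. only (a regular expression) keeps the lines of the reply that match it, lines (a string "A,B") keeps lines A to B, and quiet returns only ok. Input that does not fit is refused with a message, and nothing moves.
- ctrl.sense(): the state, without advancing time (a new reading comes with each control period).
- get_image(name): name is "scene" or "top"; returns a dict with "color" (420x560x3 uint8, blue, green, red), "camera_matrix" (3x3 intrinsics, pixels), "world_to_cam" (4x4, takes a point from world to camera coordinates). Camera axes: x right, y up, looking along -z (the intrinsics and any distortion apply to the point x, -y, -z); pixel columns grow to the right and rows downward; lengths in m; the calibration is good to about 2 mm. A picture is of the moment at which its call begins. There is no depth.
- finish_job(): hands the job in; it is judged then, once.
The state is a dict: "time": time; "qpos": joint angles; "joint_velocities": joint speeds; "effort": joint torques, N m; "ee_pos": TCP position; "tool_rot": TCP orientation; "ft_force": force on the tool from outside, world axes, zero at the start; "wrist_torque": the same for the moment, N m; "finger_gap": finger opening in m; "finger_force": force on a finger pad.
Only numpy, scipy, OpenCV 4.12 (cv2) and the standard library are available. Lean on these libraries where they do the work, as an engineer would, in place of code of your own. Each camera call takes 0.05 s, during which the arm holds its last target. There are 200 camera calls.

## Working session

There is one attempt and no reset: what is moved stays moved. The work goes in short steps, Python scripts to look and compute and a tool call to move; the robot and the scene stay as the last step left them, time stands still between calls to the robot, and variables do not carry over. Pictures are saved under pics/ and viewed, at most 10 in all, crops included, and the job is handed in when it is done.

```bash
ls; mkdir -p pics
```

Run:
```python
from plant import ctrl, get_image, finish_job
import cv2,numpy as np
for n in("top","scene"):
    d=get_image(n); cv2.imwrite(f"pics/{n}0.png",d["color"]); print(n,d["camera_matrix"],d["world_to_cam"],[k for k in d])
s=ctrl.sense(); print(s["time"],s["ee_pos"],s["tool_rot"],ctrl.nose_length)
```

```text
pics
plant.py
top [[537.45819177   0.         275.17679309]
 [  0.         537.45819177 209.27078612]
 [  0.           0.           1.        ]] [[ 0.0031324  -0.99962437  0.02722711 -0.03257435]
 [ 0.9890623   0.00711209  0.14732682 -0.53632487]
 [-0.14746512  0.02646782  0.98871305 -1.18708092]
 [ 0.          0.          0.          1.        ]] ['color', 'camera_matrix', 'world_to_cam']
scene [[439.77318803   0.         274.22017431]
 [  0.         439.77318803 211.97856035]
 [  0.           0.           1.        ]] [[ 0.86663919 -0.49890985 -0.00504811 -0.47178696]
 [ 0.21029341  0.35608093  0.91048507 -0.16390881]
 [-0.45245243 -0.79012362  0.41351114 -0.73521579]
 [ 0.          0.          0.          1.        ]] ['color', 'camera_matrix', 'world_to_cam']
0.1 [0.13805972 0.60942249 0.40419747] [-3.49322163e-01 -3.12187026e+00  1.69467570e-03] 0.1908
```

View pics/top0.png

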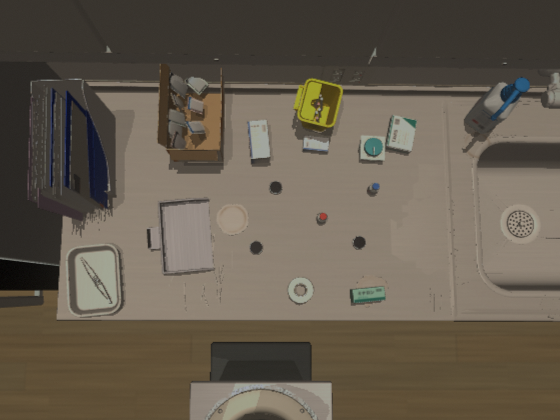

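View pics/scene0.png

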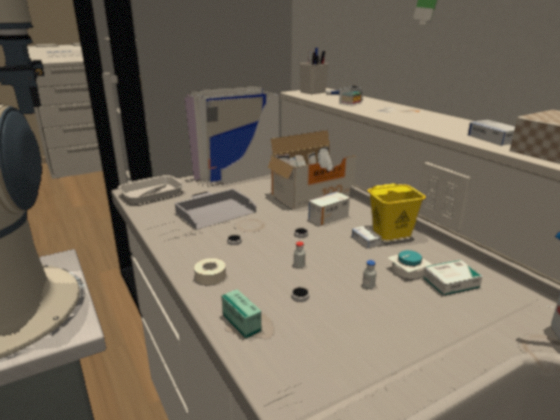

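The top view shows the caps at about (276,187), (256,247) and (359,242). The red vial is at (322,217), the blue vial at (374,188), and the tray around (187,236) with its mouth to the right and its tab on the left at (152,238). The pale ring at (232,219) looks like a flat mark. Next I'll measure them.

Create h.py:
```python
from plant import ctrl, get_image, finish_job
import cv2,numpy as np
def ray(d,u,v,z):
    K=d["camera_matrix"];T=d["world_to_cam"];R=T[:3,:3]
    c=-R.T@T[:3,3]; p=np.linalg.inv(K)@[u,v,1]; r=R.T@(p*[1,-1,-1])
    return c+r*(z-c[2])/r[2]
def proj(d,p):
    q=d["world_to_cam"]@np.append(p,1); q=d["camera_matrix"]@(q[:3]*[1,-1,-1]); return q[:2]/q[2]
def blobs(d,box,mask):
    x0,y0,x1,y1=box; m=np.zeros(mask.shape,np.uint8); m[y0:y1,x0:x1]=mask[y0:y1,x0:x1]
    n,l,s,c=cv2.connectedComponentsWithStats(m); return [(c[i].round(1),s[i,4],s[i,:4]) for i in range(1,n) if s[i,4]>15]
```

Run:
```python
from h import *
for n in("top","scene"):
    d=get_image(n); im=d["color"]; hsv=cv2.cvtColor(im,cv2.COLOR_BGR2HSV); H,S,V=cv2.split(hsv)
    dark=(V<60).astype(np.uint8)
    red=((S>130)&((H<8)|(H>172))&(V>60)).astype(np.uint8); blue=((S>120)&(H>100)&(H<125)&(V>60)).astype(np.uint8)
    box=(215,150,420,280) if n=="top" else (215,215,400,310)
    for nm,m,z in(("dark",dark,.011),("red",red,.05),("blue",blue,.05)):
        for c,a,s in blobs(d,box,m): print(n,nm,c,a,s,ray(d,*c,z).round(4))
d=get_image("top");im=d["color"]
c=im[150:310,130:430]; cv2.imwrite("pics/crop.png",cv2.resize(c[:,:200],None,fx=4,fy=3.75,interpolation=cv2.INTER_CUBIC)[:600])
```

```text
top dark [275.3 186.7] 87 [270 182  11  10] [ 0.5945 -0.0307  0.011 ]
top dark [358.9 241.8] 95 [354 237  11  11] [ 0.4657 -0.2258  0.011 ]
top dark [255.6 246.9] 92 [251 242  11  11] [0.4526 0.0144 0.011 ]
top red [322.8 215.9] 34 [320 213   7   7] [ 0.5206 -0.1376  0.05  ]
top blue [375.3 185.9] 22 [373 184   6   5] [ 0.5908 -0.2589  0.05  ]
scene dark [300.6 230.8] 34 [296 229  10   5] [ 0.592  -0.0342  0.011 ]
scene dark [233.7 237.6] 34 [229 236  10   4] [0.4508 0.0116 0.011 ]
scene dark [299.9 291.8] 83 [294 288  13   8] [ 0.4638 -0.2289  0.011 ]
scene red [299.4 243.4] 23 [297 242   6   4] [ 0.5184 -0.1417  0.05  ]
scene blue [370.4 262.5] 17 [368 261   6   4] [ 0.5877 -0.2637  0.05  ]
```

View pics/crop.png

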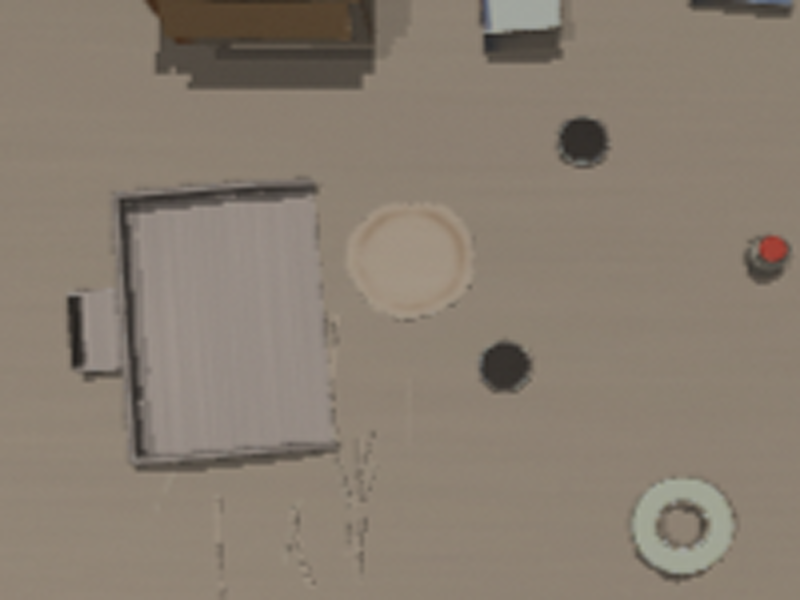

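The crop shows the tray's mouth running from crop pixel (318,190) to (335,448), with back corners near (122,198) and (138,462). Taller boxes stand beyond cap_1, so I'll check their positions and heights against the gripper body.

Run:
```python
from h import *
d=get_image("top")
f=lambda x,y:(130+x/4,150+y/3.75)
for nm,p,z in(("mouthFar",(318,190),.016),("mouthNear",(336,447),.016),("backFar",(122,196),.026),("backNear",(137,462),.026),("floorMouthFar",(318,205),0),("floorMouthNear",(333,440),0),("tape",(682,526),.025)):
    print(nm,ray(d,*f(*p),z).round(3))
for nm,p in(("boxNearL",(168,160)),("boxNearR",(222,160)),("cartonL",(251,163)),("cartonR",(270,161)),("scarton",(316,145)),("longcarton",(368,295)),):
    print(nm,[ray(d,*p,z)[:2].round(3).tolist() for z in(0,.05,.1)])
s=get_image("scene")["color"]
cv2.imwrite("pics/sc.png",cv2.resize(s[120:270,160:360],None,fx=4,fy=4,interpolation=cv2.INTER_CUBIC))
```

```text
mouthFar [0.559 0.122 0.016]
mouthNear [0.401 0.109 0.016]
backFar [0.553 0.234 0.026]
backNear [0.391 0.22  0.026]
floorMouthFar [0.552 0.124 0.   ]
floorMouthNear [0.406 0.112 0.   ]
tape [ 0.354 -0.088  0.025]
boxNearL [[0.659, 0.224], [0.647, 0.216], [0.635, 0.207]]
boxNearR [[0.66, 0.096], [0.648, 0.093], [0.636, 0.089]]
cartonL [[0.654, 0.027], [0.642, 0.026], [0.63, 0.025]]
cartonR [[0.659, -0.018], [0.647, -0.017], [0.635, -0.016]]
scarton [[0.7, -0.129], [0.686, -0.123], [0.672, -0.118]]
longcarton [[0.343, -0.246], [0.344, -0.237], [0.344, -0.227]]
```

View pics/sc.png

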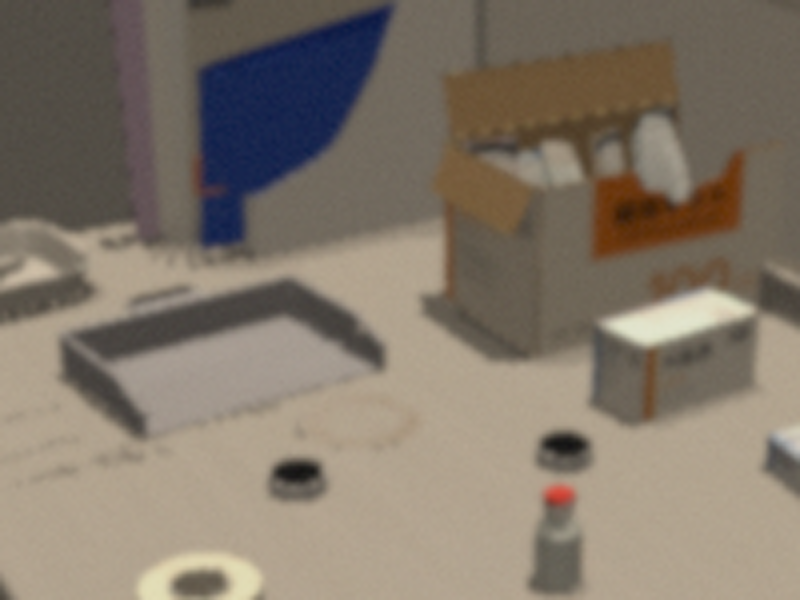

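Both views agree to within about 4 mm:

| Item | Position (x, y), m |
|---|---|
| Near cap | (.452, .013) |
| Far cap | (.593, -.032) |
| Right cap | (.465, -.227) |
| Red vial | (.520, -.140) |
| Blue vial | (.589, -.261) |
| Tray mouth centre | (.479, .118) |

- **Tray:** its axis is about (-.075, .997), and the mouth width and depth match the given size.
- **Heights:** in the crop, the carton at (675,355) is under 80 mm. The tall brown box stays beyond x of about .63.
- **Plan:** set a 26 mm finger gap as a cradle, turn tool x along the tray axis, then push.

Units first: shifts go in shares of 50 mm and turns go in units of 0.2 rad. So 0.15 rad is 0.75.

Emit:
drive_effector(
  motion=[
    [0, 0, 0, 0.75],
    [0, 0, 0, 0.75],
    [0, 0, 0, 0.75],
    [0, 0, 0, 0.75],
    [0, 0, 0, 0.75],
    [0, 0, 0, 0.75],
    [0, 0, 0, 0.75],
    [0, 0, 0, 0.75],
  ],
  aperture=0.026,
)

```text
refused: motion[0]: [0, 0, 0, 0.75] is too long (schema: maxItems 2). Nothing was moved.
```

Refused on format, not on reach. It needs rows with the three-number parts in brackets of their own.

Emit:
drive_effector(
  motion=[
    [[0, 0, 0], 0.75],
    [[0, 0, 0], 0.75],
    [[0, 0, 0], 0.75],
    [[0, 0, 0], 0.75],
    [[0, 0, 0], 0.75],
    [[0, 0, 0], 0.75],
    [[0, 0, 0], 0.75],
    [[0, 0, 0], 0.75],
  ],
  aperture=0.026,
)

```text
time: 1.15
ee_pos: [0.1381, 0.6095, 0.4047]
tool_rot: [2.058, 2.373, -0.0]
ft_force: [-0.8, -0.4, -0.4]
finger_gap: 0.0299
finger_force: 0.0
```

Emit:
drive_effector(
  motion=[
    [[0, 0, 0], 0.35],
    [[-0.8, 0.3, 0], 0],
    [[-0.8, 0.4, 0], 0],
    [[-0.8, 0.4, 0], 0],
    [[-0.8, 0.4, 0], 0],
    [[-0.8, 0.4, 0], 0],
    [[-0.8, 0.4, 0], 0],
    [[-0.8, 0.4, 0], 0],
  ],
)

```text
time: 1.95
ee_pos: [0.295, 0.3394, 0.4049]
tool_rot: [2.133, 2.307, 0.001]
ft_force: [1.2, -0.1, -0.7]
finger_gap: 0.0264
finger_force: 0.0
```

Create w.py:
```python
import sys
from h import *
from scipy.spatial.transform import Rotation as Ro
s=ctrl.sense();R=Ro.from_rotvec(s["tool_rot"]).as_matrix();p=np.array(s["ee_pos"])
print(s["time"],p.round(4),"toolx",R[:2,0].round(3),"z",R[:,2].round(3),"gap",s["finger_gap"],"q",np.round(s["qpos"],2))
for a in sys.argv[1:]: print(a,"->",(R.T@(np.array(eval(a))-p)).round(4))
```

```bash
python3 w.py '(.452,-.05,.28)'
```

```text
1.95 [0.295  0.3394 0.4049] toolx [-0.078  0.997] z [ 0.  0. -1.] gap 0.02635062683147426 q [ 0.72  0.25  1.76 -0.    1.14  0.64]
(.452,-.05,.28) -> [-0.4005  0.126   0.1248]
```

In the tool's units: -0.05 m is -1, -0.045 m is -0.9.

Emit:
drive_effector(
  motion=[
    [[-1, 0.32, 0], 0],
    [[-1, 0.32, 0], 0],
    [[-1, 0.32, 0], 0],
    [[-1, 0.32, 0], 0],
    [[-1, 0.32, 0], 0],
    [[-1, 0.32, 0], 0],
    [[-1, 0.32, 0], 0],
    [[-0.9, 0.32, 0], 0],
  ],
)

```text
time: 2.75
ee_pos: [0.4466, -0.029, 0.4049]
tool_rot: [2.133, 2.305, 0.001]
ft_force: [1.2, 0.7, -1.1]
finger_gap: 0.0259
finger_force: 0.0
```

Emit:
drive_effector(
  motion=[
    [[0, 0, 0.8], 0],
    [[0, 0, 0.8], 0],
    [[0, 0, 0.8], 0],
    [[0, 0, 0.8], 0],
    [[0, 0, 0], 0],
  ],
)

```text
time: 3.25
ee_pos: [0.4451, -0.0266, 0.2414]
tool_rot: [-2.129, -2.302, 0.006]
ft_force: [-0.5, -0.2, 1.4]
finger_gap: 0.0261
finger_force: 0.0
```

```bash
python3 w.py '(.455,-.045,.194)' '(.444,.170,.194)'
```

```text
3.25 [ 0.4451 -0.0266  0.2414] toolx [-0.078  0.997] z [-0.007  0.001 -1.   ] gap 0.026089247384369497 q [-0.19  0.51  1.95 -0.    0.69 -0.27]
(.455,-.045,.194) -> [-0.0192  0.0087  0.0473]
(.444,.170,.194) -> [0.196  0.0145 0.0477]
```

In the tool's units: 0.007 m is 0.14, 0.02 m is 0.4.

Emit:
drive_effector(
  motion=[
    [[-0.38, 0.16, 0], 0],
    [[0, 0, 0.4], 0],
    [[0, 0, 0.4], 0],
    [[0, 0, 0.14], 0],
    [[0, 0, 0], 0],
  ],
)

```text
time: 3.75
ee_pos: [0.456, -0.045, 0.1984]
tool_rot: [-2.133, -2.306, 0.0]
ft_force: [-0.2, -0.5, -0.3]
finger_gap: 0.0259
finger_force: 0.0
```

```bash
python3 w.py '(.455,-.045,.194)' '(.446,.168,.194)'
```

Run:
```python
from h import *
d=get_image("top"); cv2.imwrite("pics/t1.png",cv2.resize(d["color"][140:320,130:400],None,fx=2.9,fy=2.9))
```

```text
3.75 [ 0.456  -0.045   0.1984] toolx [-0.078  0.997] z [-0.  0. -1.] gap 0.025938775860256055 q [-0.23  0.61  1.95 -0.    0.58 -0.31]
(.455,-.045,.194) -> [ 0.0001 -0.001   0.0044]
(.446,.168,.194) -> [0.2132 0.0067 0.0044]
```

View pics/t1.png

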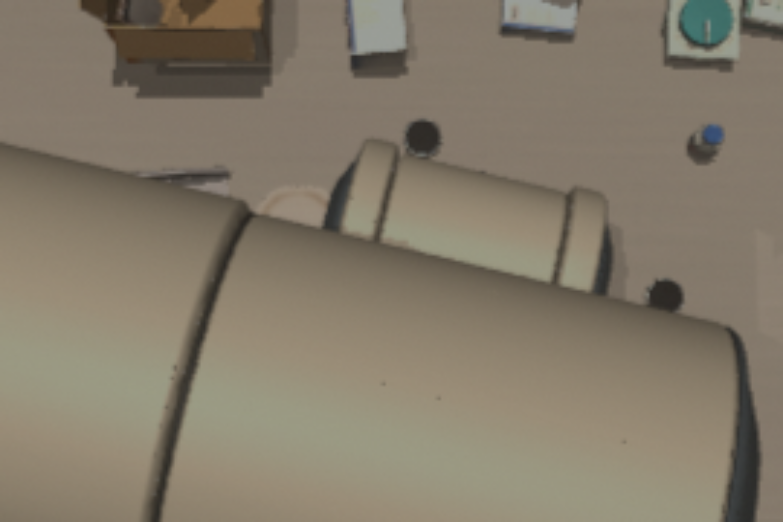

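The arm hides the near cap in this view. The far cap at (422,137) and right cap at (665,295) are undisturbed. Pushing the near cap now.

In the tool's units: 0.014 m is 0.28, 0.013 m is 0.26.

Emit:
drive_effector(
  motion=[
    [[0, 0, 0.08], 0],
    [[0.26, 0, 0], 0],
    [[0.26, 0, 0], 0],
    [[0.26, 0, 0], 0],
    [[0.28, 0, 0], 0],
    [[0.28, 0, 0], 0],
    [[0.28, 0, 0], 0],
    [[0.28, 0, 0], 0],
  ],
)

```text
time: 4.6
ee_pos: [0.448, 0.0513, 0.1939]
tool_rot: [-2.132, -2.307, 0.0]
ft_force: [0.7, -0.9, 0.0]
finger_gap: 0.0261
finger_force: 0.1
```

Emit:
drive_effector(
  motion=[
    [[0.3, 0, 0], 0],
    [[0.3, 0, 0], 0],
    [[0.3, 0.02, 0], 0],
    [[0.3, 0.02, 0], 0],
    [[0.3, 0.02, 0], 0],
    [[0.3, 0.02, 0], 0],
    [[0.3, 0, 0], 0],
    [[0.16, 0, 0], 0],
  ],
)

```text
time: 5.4
ee_pos: [0.4429, 0.1644, 0.1938]
tool_rot: [-2.131, -2.308, -0.0]
ft_force: [-0.5, -0.3, 0.4]
finger_gap: 0.0262
finger_force: 0.1
```

Emit:
drive_effector(
  motion=[
    [[0.08, 0, 0], 0],
    [[-0.2, 0, 0], 0],
    [[-0.4, 0, 0], 0],
    [[0, 0, -0.8], 0],
    [[0, 0, -0.8], 0],
    [[0, 0, 0], 0],
  ],
)

```text
time: 6.0
ee_pos: [0.4465, 0.1358, 0.2774]
tool_rot: [2.132, 2.303, 0.007]
ft_force: [0.3, -0.3, -1.4]
finger_gap: 0.026
finger_force: 0.0
```

```bash
python3 w.py '(.600,-.098,.27)'
```

Run:
```python
from h import *
d=get_image("scene"); cv2.imwrite("pics/s1.png",cv2.resize(d["color"][150:330,130:400],None,fx=2.9,fy=2.9))
```

```text
6.0 [0.4465 0.1358 0.2774] toolx [-0.077  0.997] z [ 0.006  0.001 -1.   ] gap 0.026025421027391495 q [ 0.17  0.46  1.87 -0.    0.8   0.09]
(.600,-.098,.27) -> [-0.2449  0.135   0.0081]
```

View pics/s1.png

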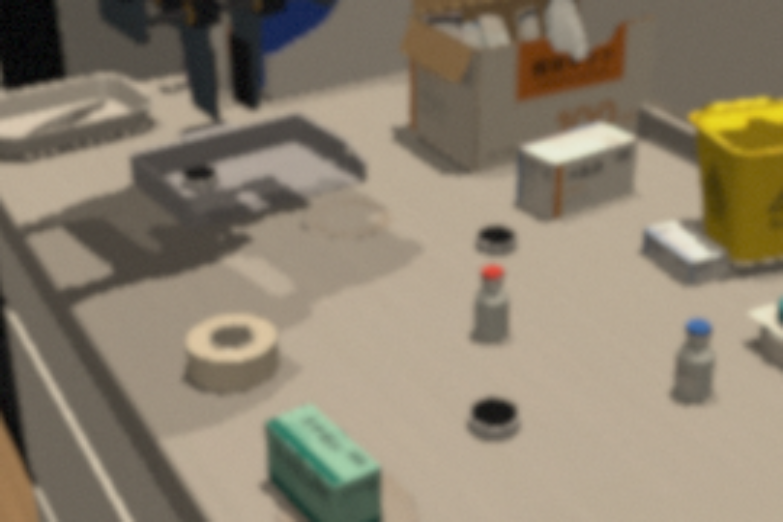

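The near cap now lies inside the tray at crop (198,175), and nothing else has moved. Next is the far cap.

In the tool's units: -0.04 m is -0.8, -0.035 m is -0.7.

Emit:
drive_effector(
  motion=[
    [[-0.8, 0, 0], 0],
    [[-0.8, 0.4, 0], 0],
    [[-0.8, 0.5, 0], 0],
    [[-0.8, 0.5, 0], 0],
    [[-0.8, 0.5, 0], 0],
    [[-0.7, 0.5, 0], 0],
    [[-0.2, 0.3, 0], 0],
    [[0, 0, 0], 0],
  ],
)

```text
time: 6.85
ee_pos: [0.6003, -0.0996, 0.2724]
tool_rot: [2.136, 2.304, -0.0]
ft_force: [0.1, 0.4, 0.5]
finger_gap: 0.026
finger_force: 0.0
```

Emit:
drive_effector(
  motion=[
    [[0, 0, 0], 0],
  ],
)

```text
time: 6.95
ee_pos: [0.5984, -0.0974, 0.2725]
tool_rot: [-2.133, -2.304, 0.002]
ft_force: [0.7, 0.3, 0.9]
finger_gap: 0.0261
finger_force: 0.0
```

```bash
python3 w.py '(.596,-.092,.194)'
```

```text
6.95 [ 0.5984 -0.0974  0.2725] toolx [-0.077  0.997] z [-0.002  0.001 -1.   ] gap 0.026072315580464515 q [-0.26  0.62  1.53  0.    1.   -0.34]
(.596,-.092,.194) -> [ 0.0055 -0.0018  0.0785]
```

In the tool's units: 0.01 m is 0.2, 0.03 m is 0.6.

Emit:
drive_effector(
  motion=[
    [[0, 0, 0.6], 0],
    [[0, 0, 0.6], 0],
    [[0, 0, 0.37], 0],
    [[0, 0, 0], 0],
    [[0.3, 0, 0], 0],
    [[0.3, 0, 0], 0],
    [[0.2, 0, 0], 0],
    [[0.24, 0, 0], 0],
  ],
)

```text
time: 7.75
ee_pos: [0.5951, -0.0438, 0.1958]
tool_rot: [2.132, 2.307, 0.001]
ft_force: [0.9, -1.4, 0.1]
finger_gap: 0.0263
finger_force: 0.1
```

Emit:
drive_effector(
  motion=[
    [[0.26, -0.08, 0], 0],
    [[0.28, -0.16, 0], 0],
    [[0.28, -0.16, 0], 0],
    [[0.28, -0.16, 0], 0],
    [[0.28, -0.16, 0], 0],
    [[0.28, -0.16, 0], 0],
    [[0.28, -0.16, 0], 0],
    [[0.28, -0.16, 0], 0],
  ],
)

```text
time: 8.55
ee_pos: [0.5259, 0.0619, 0.1952]
tool_rot: [-2.133, -2.306, 0.0]
ft_force: [0.2, 0.1, 0.8]
finger_gap: 0.0256
finger_force: 0.1
```

```bash
python3 w.py '(.510,.08,.194)' '(.504,.16,.194)'
```

```text
8.55 [0.5259 0.0619 0.1952] toolx [-0.078  0.997] z [-0. -0. -1.] gap 0.02558523098425407 q [ 0.    0.66  1.78 -0.    0.7  -0.07]
(.510,.08,.194) -> [ 0.0193 -0.0144  0.0012]
(.504,.16,.194) -> [ 0.0995 -0.0142  0.0012]
```

In the tool's units: 0.014 m is 0.28, 0.013 m is 0.26.

Emit:
drive_effector(
  motion=[
    [[0.24, -0.14, 0], 0],
    [[0.24, -0.12, 0], 0],
    [[0.26, -0.02, 0], 0],
    [[0.28, 0, 0], 0],
    [[0.28, 0, 0], 0],
    [[0.28, 0, 0], 0],
    [[0.28, 0, 0], 0],
    [[0.16, 0, 0], 0],
  ],
)

```text
time: 9.35
ee_pos: [0.5048, 0.1619, 0.1952]
tool_rot: [2.132, 2.307, 0.0]
ft_force: [-0.2, -0.6, 0.2]
finger_gap: 0.026
finger_force: 0.2
```

Emit:
drive_effector(
  motion=[
    [[0.08, 0, 0], 0],
    [[-0.2, 0, 0], 0],
    [[-0.4, 0, 0], 0],
    [[0, 0, -0.8], 0],
    [[0, 0, -0.8], 0],
    [[0, 0, 0], 0],
  ],
)

```text
time: 9.95
ee_pos: [0.5082, 0.1336, 0.2793]
tool_rot: [2.132, 2.302, 0.008]
ft_force: [0.3, 0.1, -1.9]
finger_gap: 0.026
finger_force: 0.0
```

```bash
python3 w.py '(.468,-.288,.274)'
```

Run:
```python
from h import *
d=get_image("scene"); cv2.imwrite("pics/s2.png",cv2.resize(d["color"][150:330,130:400],None,fx=2.9,fy=2.9))
```

```text
9.95 [0.5082 0.1336 0.2793] toolx [-0.077  0.997] z [ 0.006  0.001 -1.   ] gap 0.026042271758136365 q [ 0.14  0.52  1.73 -0.    0.88  0.07]
(.468,-.288,.274) -> [-0.4172 -0.0725  0.0047]
```

View pics/s2.png

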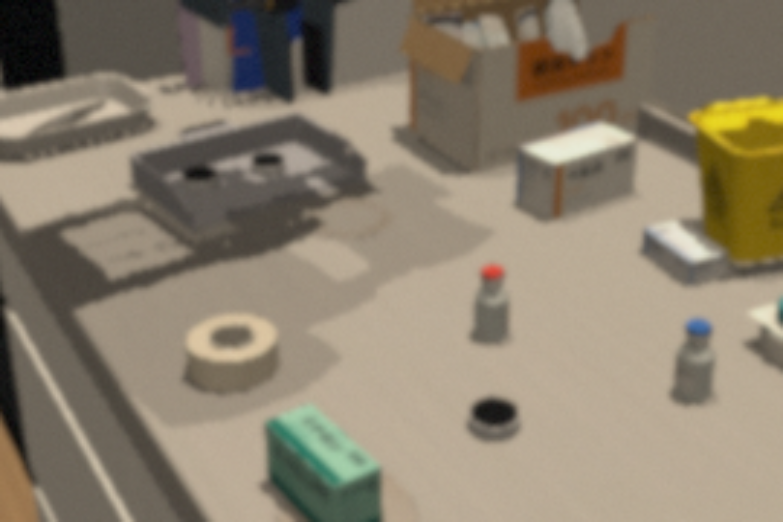

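Both caps are inside the tray at crop (198,175) and (265,162). The vials are standing where they were. Next is the right cap.

Emit:
drive_effector(
  motion=[
    [[-0.8, -0.1, 0], 0],
    [[-0.9, -0.2, 0], 0],
    [[-0.9, -0.2, 0], 0],
    [[-0.9, -0.2, 0], 0],
    [[-0.9, -0.2, 0], 0],
    [[-0.9, -0.2, 0], 0],
    [[-0.9, -0.2, 0], 0],
    [[-0.8, -0.16, 0], 0],
  ],
)

```text
time: 10.8
ee_pos: [0.46, -0.2227, 0.2743]
tool_rot: [-2.133, -2.304, 0.001]
ft_force: [1.0, -0.5, -0.2]
finger_gap: 0.0257
finger_force: 0.0
```

Emit:
drive_effector(
  motion=[
    [[-0.8, 0, 0], 0],
    [[-0.4, 0, 0], 0],
    [[0, 0, 0], 0],
    [[0, 0, 0], 0],
  ],
)

```text
time: 11.2
ee_pos: [0.4655, -0.2798, 0.2744]
tool_rot: [-2.133, -2.304, 0.0]
ft_force: [0.8, 0.6, -0.2]
finger_gap: 0.0261
finger_force: 0.0
```

```bash
python3 w.py '(.469,-.288,.194)'
```

```text
11.2 [ 0.4655 -0.2798  0.2744] toolx [-0.077  0.997] z [-0.001  0.001 -1.   ] gap 0.026148814439232934 q [-0.65  0.55  1.69  0.    0.91 -0.73]
(.469,-.288,.194) -> [-0.0085  0.0029  0.0804]
```

Emit:
drive_effector(
  motion=[
    [[-0.16, 0.06, 0], 0],
    [[0, 0, 0.6], 0],
    [[0, 0, 0.6], 0],
    [[0, 0, 0.4], 0],
    [[0.2, 0, 0], 0],
    [[0.3, 0, 0], 0],
    [[0.2, 0, 0], 0],
    [[0.24, 0, 0], 0],
  ],
)

```text
time: 12.0
ee_pos: [0.4662, -0.2396, 0.1963]
tool_rot: [2.131, 2.306, 0.0]
ft_force: [-0.7, 0.5, -0.2]
finger_gap: 0.0261
finger_force: 0.0
```

Emit:
drive_effector(
  motion=[
    [[0.28, 0, 0], 0],
    [[0.28, 0, 0], 0],
    [[0.28, 0, 0], 0],
    [[0.28, 0, 0], 0],
    [[0.28, 0, 0], 0],
    [[0.28, 0, 0], 0],
    [[0.28, 0, 0], 0],
    [[0.28, 0, 0], 0],
  ],
)

```text
time: 12.8
ee_pos: [0.4572, -0.128, 0.1952]
tool_rot: [-2.133, -2.306, 0.0]
ft_force: [0.2, 0.0, 1.7]
finger_gap: 0.026
finger_force: 0.2
```

```bash
python3 w.py '(.475,.14,.194)'
```

```text
12.8 [ 0.4572 -0.128   0.1952] toolx [-0.078  0.997] z [-0. -0. -1.] gap 0.02600783470623748 q [-0.4   0.63  1.91 -0.    0.6  -0.48]
(.475,.14,.194) -> [0.2658 0.0387 0.0012]
```

Emit:
drive_effector(
  motion=[
    [[0.28, 0, 0], 0],
    [[0.28, 0, 0], 0],
    [[0.28, 0, 0], 0],
    [[0.28, 0.06, 0], 0],
    [[0.28, 0.06, 0], 0],
    [[0.28, 0.08, 0], 0],
    [[0.28, 0.08, 0], 0],
    [[0.28, 0.08, 0], 0],
  ],
)

```text
time: 13.6
ee_pos: [0.4665, -0.0149, 0.1952]
tool_rot: [-2.133, -2.306, 0.0]
ft_force: [-0.7, -1.3, 0.9]
finger_gap: 0.0257
finger_force: 0.2
```

Emit:
drive_effector(
  motion=[
    [[0.28, 0.08, 0], 0],
    [[0.28, 0.08, 0], 0],
    [[0.28, 0.08, 0], 0],
    [[0.28, 0.08, 0], 0],
    [[0.28, 0.08, 0], 0],
    [[0.28, 0, 0], 0],
    [[0.28, 0, 0], 0],
    [[0.28, 0, 0], 0],
  ],
)

```text
time: 14.4
ee_pos: [0.4774, 0.0982, 0.1952]
tool_rot: [-2.133, -2.306, 0.0]
ft_force: [-0.1, -1.1, 0.3]
finger_gap: 0.0262
finger_force: 0.2
```

```bash
python3 w.py '(.475,.14,.194)'
```

```text
14.4 [0.4774 0.0982 0.1952] toolx [-0.078  0.997] z [-0. -0. -1.] gap 0.026212737617366165 q [ 0.08  0.63  1.88 -0.    0.63  0.  ]
(.475,.14,.194) -> [0.0418 0.0009 0.0012]
```

Finish this push, back off, rise, and clear the arm out of the top view.

Emit:
drive_effector(
  motion=[
    [[0.28, 0, 0], 0],
    [[0.28, 0, 0], 0],
    [[0.2, 0, 0], 0],
    [[0.08, 0, 0], 0],
    [[-0.2, 0, 0], 0],
    [[-0.4, 0, 0], 0],
    [[0, 0, -0.8], 0],
    [[0, 0, -1], 0],
  ],
)

```text
time: 15.2
ee_pos: [0.4763, 0.1076, 0.2848]
tool_rot: [-2.133, -2.302, 0.006]
ft_force: [1.2, 0.6, -0.6]
finger_gap: 0.0257
finger_force: 0.0
```

Emit:
drive_effector(
  motion=[
    [[0, 0, -1], 0],
    [[0, 0, -1], 0],
    [[0, 0, -1], 0],
    [[0.6, -0.8, 0], 0],
    [[0.8, -0.6, 0], 0],
    [[0.8, -0.6, 0], 0],
    [[0.8, -0.6, 0], 0],
    [[0.8, -0.6, 0], 0],
  ],
)

```text
time: 16.0
ee_pos: [0.3013, 0.2863, 0.4353]
tool_rot: [2.135, 2.305, 0.001]
ft_force: [1.4, 0.3, -0.3]
finger_gap: 0.0259
finger_force: 0.0
```

Emit:
drive_effector(
  motion=[
    [[0.8, -0.5, 0], 0],
    [[0.8, -0.5, 0], 0],
    [[0.8, -0.5, 0], 0],
    [[0.8, -0.3, 0], 0],
    [[0.8, 0, 0], 0],
    [[0.8, 0, 0], 0],
    [[0, 0, 0], 0],
    [[0, 0, 0], 0],
  ],
)

```text
time: 16.8
ee_pos: [0.1945, 0.5182, 0.4346]
tool_rot: [2.132, 2.306, -0.002]
ft_force: [0.4, -0.7, 0.7]
finger_gap: 0.0258
finger_force: 0.0
```

Run:
```python
from h import *
d=get_image("top"); cv2.imwrite("pics/t3.png",cv2.resize(d["color"][140:320,130:400],None,fx=2.9,fy=2.9))
im=d["color"]; V=im.max(2); H,S,_=cv2.split(cv2.cvtColor(im,cv2.COLOR_BGR2HSV))
for c,a,s in blobs(d,(168,206,213,270),(V<60).astype(np.uint8)): print(c,a,s,ray(d,*c,.011).round(4))
for c,a,s in blobs(d,(215,150,420,280),((S>120)&((H<8)|(H>172)|((H>100)&(H<125)))&(V>60)).astype(np.uint8)): print("vial",c,a,ray(d,*c,.05).round(4))
```

```text
[179.9 225. ] 93 [175 220  11  11] [0.5024 0.1901 0.011 ]
[190.3 238.1] 94 [185 233  12  11] [0.4721 0.1653 0.011 ]
[178.  251.6] 94 [173 246  11  11] [0.4408 0.1927 0.011 ]
vial [375.4 185.8] 21 [ 0.5911 -0.2591  0.05  ]
vial [322.8 215.9] 40 [ 0.5206 -0.1376  0.05  ]
```

View pics/t3.png

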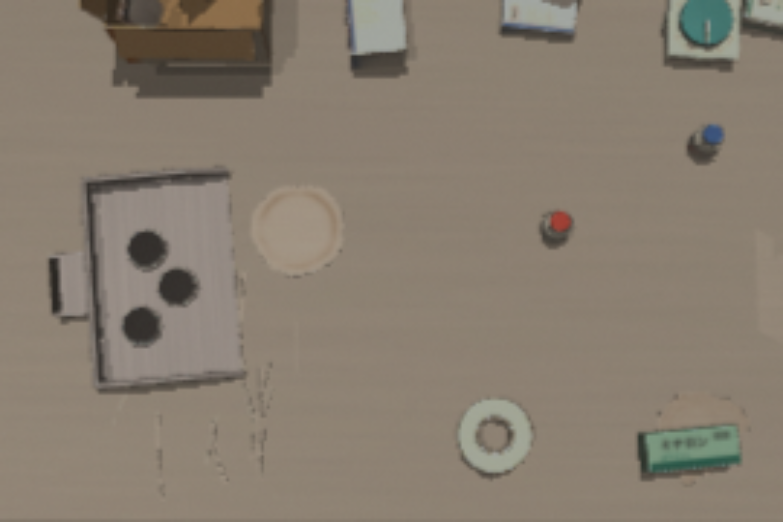

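All three caps are well inside the tray at crop (147,249), (178,286) and (141,325). The cap nearest the mouth is about 30 mm past it. The vials' positions are unchanged and the arm is clear.

```bash
python3 -c "
from plant import ctrl, get_image, finish_job
print(finish_job())"
```

```text
the job is handed in; nothing more can be done
None
```

The job is handed in at about 17 s: all three caps are inside the sweep tray, at least 30 mm past the mouth, with the vials unmoved, nothing else visibly disturbed and the arm clear.

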